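Load a sample puck and latch the loading tray

ROBOT

A 6-joint arm with a two-finger parallel gripper is mounted at the origin on the work surface. World frame = base frame: x ahead of the robot, y to its left, z up, the work surface at z = 0. Lengths are in m, angles in degrees, forces in N, time in s.
With the tool pointing down it reaches from about 0.3 to 0.75 m from the base axis. Payload 8.5 kg.
Tool frame: the origin (TCP) lies at the very end of the fingers, on their centre line; the grasp point (between the pads) lies 19 mm behind it (hold_point_z is the distance from the TCP to the grasp point, in m); z points along the fingers, y is the direction in which the jaws open and shut (so a half turn about z gives the same grasp; the last joint's range is limited). The gripper opens to 85 mm and grips with 20 to 120 N. Pads are 22 mm wide; open, the fingers measure 114 mm over their backs; the gripper's body (76 mm by 85 mm) begins 54 mm behind the grasp point. The pads swing forward as they close: fully open they stand 13 mm farther back than shut.
Start: joints at [-12.336, 21.807, 74.336, -0, 83.858, -12.336], TCP at [0.55, 0, 0.193] pointing down, gripper open.
Joint ranges: [-178.18, 178.18], [-50.72, 133.34], [12.68, 142.11], [-81.47, 261.47], [9.98, 163.14], [-165.26, 165.26]. Speed limits (degrees/s): [136.94, 136.94, 180, 180, 180, 180].

INTERFACE

Orientations are given as a 3x3 rotation matrix whose columns are the frame's x, y, z axes.
In Python, from rig import observe, get_image, close_job, hold_point_z gives the robot as it stands. The module is installed in compiled form; this text tells all that it offers.
- The arm moves only by the tool jog_arm, never from a script. Its arguments are lists of equal length, an entry for each row: "travel": the shift along the world's x, y, z in m, a list of three; "dr": the turn, a rotation vector about the world's x, y, z in rad, a list of three. In form: {"travel": [[x, y, z], ...], "dr": [[rx, ry, rz], ...]}. A call has 1 to 20 rows; each row shifts and turns the commanded pose from where the row before left it; what a row does not reach is not made up. A row lasts 1/12 s, in which the tool goes at most 41.7 mm and 7.16 degrees, less where a joint would pass 70% of its speed; a pose out of reach is approached as far as the arm can. A call with a gripper value outside its range is refused whole. "jaw" is the finger opening in m, from 0 to 0.0854, set as the call begins (left out, the last holds). The fingers move at their own pace and stop on an object; "newtons" is the grip in N (left out, the last holds). Time passes only in rows, so rows that do not move let the fingers close. It gives the time, the measured TCP pose, the force and the opening at its end, in the units of the state.
- observe(): the state, without advancing time (a new reading comes with each control period).
- get_image(name): name is "scene" or "side" or "wrist"; returns a dict with "color" (420x560x3 uint8, red, green, blue), "fovy" (degrees; the focal length in pixels is half the picture's height over the tangent of half this angle, whatever the lens; pixels are square), "cx", "cy" (the principal point, pixels), "R" (3x3) and "t" (3): a world point X has camera coordinates R X + t. Camera axes: x right, y down, z forward; pixel columns grow to the right and rows downward; lengths in m; the calibration is good to about 2 mm. A picture is of the moment at which its call begins. There is no depth.
- close_job(): hands the job in, once; it reports no verdict.
The state is a dict: "time_s": time; "q": joint angles; "qvel": joint speeds; "joint_efforts": joint torques, N m; "position": TCP position; "tool_rot": TCP orientation; "ft_force": force on the tool from outside, world axes, zero at the start; "wrist_torque": the same for the moment, N m; "grip_width": finger opening in m.
Only numpy, scipy, OpenCV 4.12 (cv2) and the standard library are available. Lean on these libraries where they do the work, as an engineer would, in place of code of your own. Each camera call takes 0.05 s, during which the arm holds its last target.

TASK

Set the large sample puck with the grip post upright in the shallow square well of the loading station's raised tray and let go of it. Then press the tray down by its black pad, all the way to its stop, and release it, so that the latch holds the tray down. If the tray pops up again, press it again; leave it latched down with the puck in the well.

Things in the scene. Friction and masses are not known exactly. Their poses are not given: they have to be found in the camera images.
- puck: The large sample puck, upright on the bench: an aluminium disc 46 mm across, 14 mm high, with a round grip post 18 mm across and 34 mm high on its middle (0.10 to 0.21 kg). Aluminium pieces near it, in any order: a small puck with a post (28 mm across, 26 mm high), a flat disc and a tall can, both without a post. Origin: centre of its underside; z up the post.
- tray (a joint): Metres the tray is pressed down: 0 up, 0.018 latched, 0.032 at its stop. Push-push latch: it springs up with 5 N when up, 9 N at the stop, damped (30 N per m/s more): press slowly, by depth, as a force stop may trip on first touch. Pressed past 0.028 (best to the stop) and released, it rises to 0.018 and stays; pressed less than 0.024 it comes up again; a latched tray pressed to the stop is freed.
- tray_well (a point): Centre of the floor of the tray's square well; moves with the tray. x points level along the tray from pad to well, z up. The aluminium tray (156 x 96 mm) is on a fixed grey station (200 x 130 mm, 85 mm high) on the left of the bench, turned up to 20 degrees either way. Tray up: floor 123 mm above the bench. Well 86 x 88 mm inside, rim 8 mm high, 4 mm thick.
- tray_pad (a point): Centre of the upper face of the black ribbed press pad on the same tray: 50 mm (x) by 70 mm (y), face 8 mm above the well floor, level with the rim, 78 mm from the well centre towards -x of the tray, on the end nearer the robot. Moves with the tray; same axes as tray_well.
There are look-alikes about, which are no part of the job. What is shaped like the puck but purple or yellow is not meant.

How it is judged:
By the outcome, as a careful person would: the job done as asked, in the order asked, and still so for the second after the job is handed in, with the robot touching nothing.
It also fails if it takes over 45 s, if anything falls off the work surface, if the arm or the gripper's body presses on something with over 40 N, if the wrist force passes 120 N, or if a joint passes its speed limit or range.

## Working session

There is one attempt and no reset: what is moved stays moved. The work goes in short steps, Python scripts to look and compute and a tool call to move; the robot and the scene stay as the last step left them, time stands still between calls to the robot, and variables do not carry over. Pictures are saved under pics/ and viewed, and the job is handed in when it is done.

Besides the shell and the picture viewer there is one more tool, called after "Request:" as name(argument=value, ...), one argument or row to a line, values as JSON. jog_arm: Moves the arm, as the interface text tells. Its arguments: {"type":"object","properties":{"travel":{"type":"array"},"dr":{"type":"array"},"jaw":{"type":"number"},"newtons":{"type":"number"}},"required":["travel","dr"]}

```bash
mkdir -p pics; python3 - <<'E'
from rig import observe,get_image,hold_point_z
import cv2,pickle
print(observe()); print(hold_point_z() if callable(hold_point_z) else hold_point_z)
for n in ["scene","side","wrist"]:
    d=get_image(n); pickle.dump(d,open(f"{n}0.pkl","wb"))
    cv2.imwrite(f"pics/{n}0.png",cv2.cvtColor(d["color"],cv2.COLOR_RGB2BGR))
    print(n,d["fovy"],d["cx"],d["cy"],d["R"],d["t"])
E
```

```text
{'time_s': 0.0, 'q': array([-1.23353882e+01,  2.18421727e+01,  7.43850262e+01,  1.22910022e-03,
        8.38564144e+01, -1.23368944e+01]), 'qvel': array([-0.04773953,  0.02158729,  0.02418887, -0.05563129, -0.04709741,
       -0.03400477]), 'joint_efforts': array([-1.00240642e-03, -4.48466885e+01, -2.31285810e+01, -2.87182611e-04,
        4.73836102e-03,  1.77242771e-05]), 'position': array([5.49661965e-01, 8.18146033e-05, 1.92599122e-01]), 'tool_rot': array([[-2.37403220e-05,  9.99998990e-01, -1.42108021e-03],
       [ 9.99999944e-01,  2.42129934e-05,  3.32597837e-04],
       [ 3.32631910e-04, -1.42107223e-03, -9.99998935e-01]]), 'ft_force': array([ 0.22059994, -0.08988787,  0.09799469]), 'wrist_torque': array([ 0.0178543 , -0.02086029,  0.058504  ]), 'grip_width': 0.08534219226427947}
0.0187
scene 51.793569101105575 277.64286776851975 206.1357625059157 [[ 0.76616056  0.64263425  0.00438344]
 [ 0.48063753 -0.5684706  -0.66770409]
 [-0.42659765  0.51367539 -0.74441389]] [-0.37292651 -0.23912144  1.23903464]
side 43.94384527214916 274.7780957891495 211.59745214429125 [[ 0.99653612 -0.08184735  0.01472291]
 [-0.04806054 -0.71130409 -0.70123939]
 [ 0.06786705  0.69810279 -0.71277385]] [-0.54466681  0.05247937  1.23002521]
wrist 67.67999327647517 276.10046944808465 205.20280551516242 [[ 9.99998867e-01  1.00604782e-03 -1.12018153e-03]
 [ 1.29410305e-03 -9.54584563e-01  2.97937305e-01]
 [-7.69568824e-04 -2.97938417e-01 -9.54584783e-01]] [-0.55003771 -0.03801932  0.38002321]
```

```bash
ls
```

```text
pics
scene0.pkl
side0.pkl
wrist0.pkl
```

View pics/scene0.png

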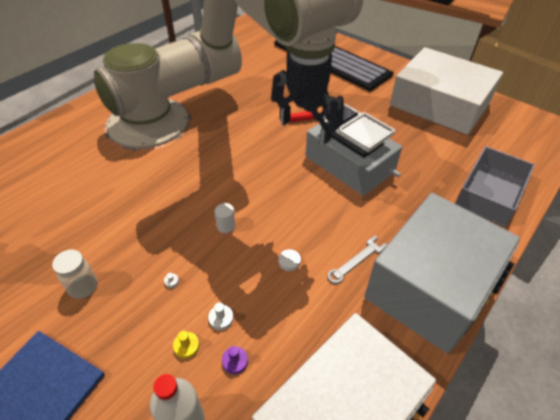

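View pics/side0.png

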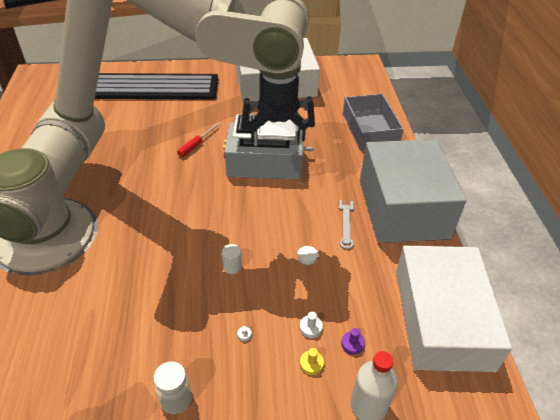

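View pics/wrist0.png

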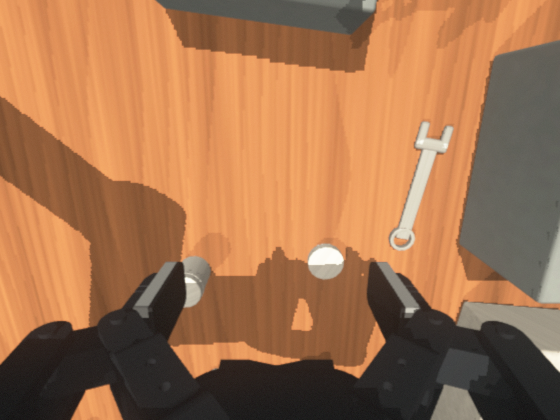

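Candidates (scene pixels): silver post-puck (220,316), small silver post-puck (171,280), flat disc (289,260), can (225,218), yellow puck (185,344), purple puck (235,360). By the description the target is the silver one at (220,316). Next is a close crop to check that, and the station.

```bash
cat > h.py <<'E'
import numpy as np,cv2,pickle
from scipy.optimize import least_squares
def load(n): return pickle.load(open(n+".pkl","rb"))
def K(d):
    f=d["color"].shape[0]/2/np.tan(np.radians(d["fovy"])/2); return f
def proj(d,X):
    c=np.atleast_2d(X)@np.array(d["R"]).T+d["t"]; f=K(d)
    return np.c_[f*c[:,0]/c[:,2]+d["cx"],f*c[:,1]/c[:,2]+d["cy"]]
def back(d,uv,z):
    R=np.array(d["R"]);t=np.array(d["t"]);o=-R.T@t
    r=R.T@np.array([(uv[0]-d["cx"])/K(d),(uv[1]-d["cy"])/K(d),1]); return o+r*(z-o[2])/r[2]
def crop(d,x,y,w,h,s,name):
    c=d["color"][y:y+h,x:x+w]; cv2.imwrite("pics/"+name,cv2.cvtColor(cv2.resize(c,None,fx=s,fy=s,interpolation=cv2.INTER_CUBIC),cv2.COLOR_RGB2BGR))
def snap(n,tag):
    from rig import get_image
    d=get_image(n); pickle.dump(d,open(n+tag+".pkl","wb")); return d
E
python3 - <<'E'
from h import *
a=load("scene0");b=load("side0")
crop(a,150,260,120,120,5,"c1.png");crop(b,220,290,160,100,5,"c2.png")
crop(a,290,90,120,110,6,"c3.png");crop(b,210,90,120,100,6,"c4.png")
E
```

```text
(no output)
```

View pics/c1.png

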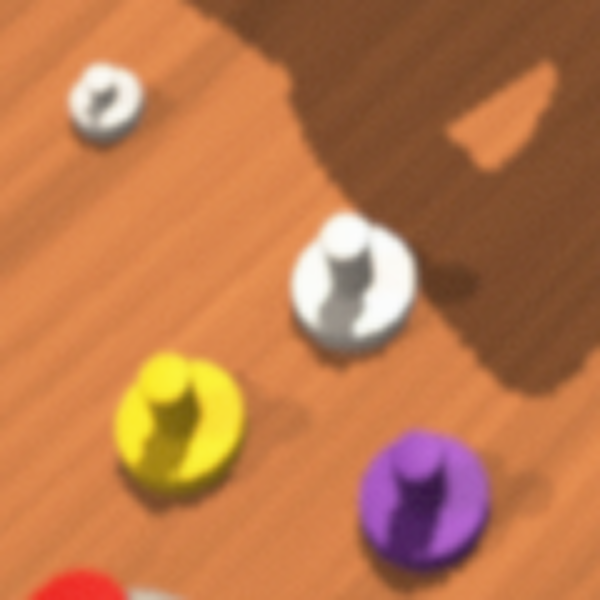

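View pics/c2.png

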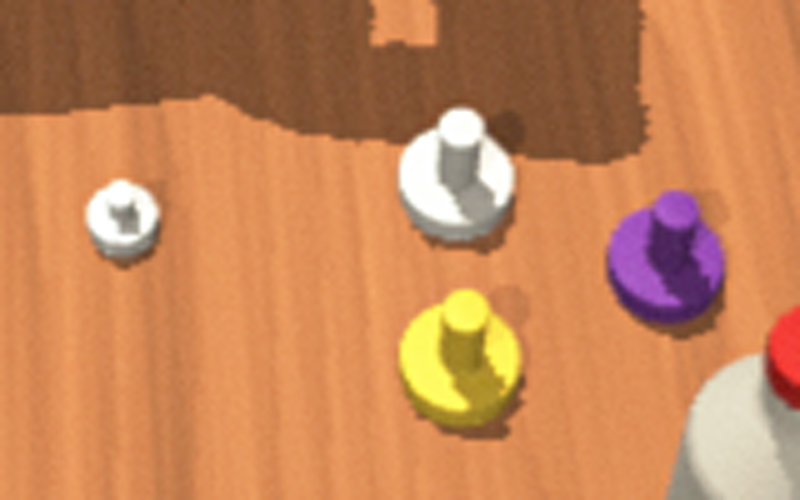

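View pics/c3.png

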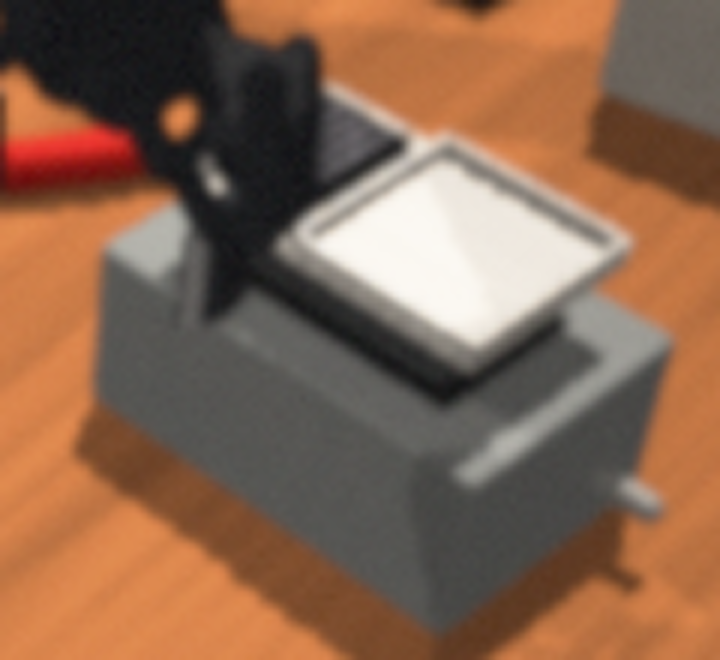

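View pics/c4.png

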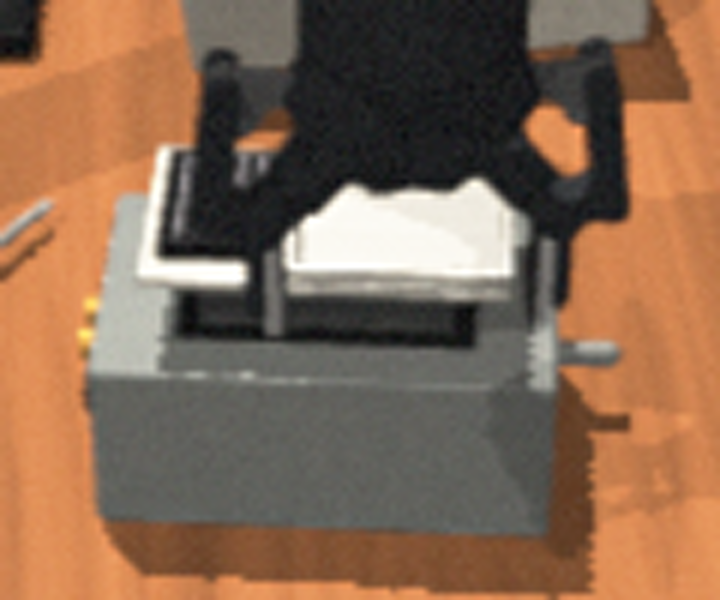

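```bash
python3 - <<'E'
from h import *
a=load("scene0");b=load("side0")
print("post",back(a,(219.4,307.2),.048),back(b,(312.2,315.4),.048))
print("disc",back(a,(220.8,316.8),.014),back(b,(311.4,326.4),.014))
p=lambda u,v:back(a,(290+u/6,90+v/6),.131)
T,R,B,L=[p(*q) for q in [(447,133),(632,240),(475,360),(285,240)]]
for n,q in zip("TRBL",(T,R,B,L)):print(n,q)
print([np.linalg.norm(x) for x in (T-R,R-B,B-L,L-T)],(T+R+B+L)/4)
for v in (R-T,B-L): print(np.degrees(np.arctan2(v[1],v[0])))
# side
p=lambda u,v:back(b,(210+u/6,90+v/6),.131)
for q in [(137,277),(515,275),(157,147),(295,272)]: print("side",q,p(*q))
# widths
for d,uv,w in((a,(220.8,316.8),24.8),(b,(311.4,326.4),23)):
    X=back(d,uv,.014); z=(np.array(d["R"])@X+d["t"])[2]; print("diam",w*z/K(d))
for nm,uv,h in (("small",(171,278),.026),("yellow",(150+165/5,260+376/5),.048),("purple",(150+418/5,260+455/5),.048),("can",(227,208),.05),("flat",(289,258),.014)): print(nm,back(a,uv,h))
E
```

```text
post [ 0.59733076 -0.29875071  0.048     ] [ 0.59510812 -0.30135947  0.048     ]
disc [ 0.59796933 -0.30023961  0.014     ] [ 0.59525532 -0.30504774  0.014     ]
T [0.53009231 0.27810162 0.131     ]
R [0.62279371 0.2654765  0.131     ]
B [0.61405881 0.16480494 0.131     ]
L [0.51948687 0.17783805 0.131     ]
[np.float64(0.09355716523749616), np.float64(0.10104980337862085), np.float64(0.0954657782273504), np.float64(0.10082290056712813)] [0.57160793 0.22155528 0.131     ]
-7.755464835647456
-7.846601505274376
side (137, 277) [0.45475695 0.17693841 0.131     ]
side (515, 275) [0.61106216 0.16850586 0.131     ]
side (157, 147) [0.46576762 0.26875335 0.131     ]
side (295, 272) [0.52012413 0.17624121 0.131     ]
diam 0.04697490525311713
diam 0.046286559116383956
small [ 0.46744779 -0.30791734  0.026     ]
yellow [ 0.58734744 -0.37846596  0.048     ]
purple [ 0.67505416 -0.34202418  0.048     ]
can [ 0.43801264 -0.11627402  0.05      ]
flat [ 0.61170166 -0.11187973  0.014     ]
```

The crop confirms it: silver, full-size disc (46–47 mm measured) with a post, at about (0.596, -0.300). The two cameras agree to 3 mm. Moving above it now and looking with the wrist camera.

Request:
jog_arm(
  travel=[
    [0.0047, -0.03, -0.006],
    [0.0047, -0.03, -0.006],
    [0.0047, -0.03, -0.006],
    [0.0047, -0.03, -0.006],
    [0.0047, -0.03, -0.006],
    [0.0047, -0.03, -0.006],
    [0.0047, -0.03, -0.006],
    [0.0047, -0.03, -0.006],
    [0.0047, -0.03, -0.006],
    [0.0047, -0.03, -0.006],
    [0, 0, 0],
    [0, 0, 0],
    [0, 0, 0],
  ],
  dr=[
    [0, 0, 0],
    [0, 0, 0],
    [0, 0, 0],
    [0, 0, 0],
    [0, 0, 0],
    [0, 0, 0],
    [0, 0, 0],
    [0, 0, 0],
    [0, 0, 0],
    [0, 0, 0],
    [0, 0, 0],
    [0, 0, 0],
    [0, 0, 0],
  ],
  jaw=0.05,
  newtons=40,
)

```text
time_s: 1.23
position: [0.5969, -0.2996, 0.1329]
tool_rot: [[-0.0, 1.0, -0.001], [1.0, 0.0, 0.001], [0.001, -0.001, -1.0]]
ft_force: [0.1, -0.2, -0.6]
grip_width: 0.0501
```

```bash
python3 - <<'E'
from h import *
from rig import observe
o=observe();print(o["time_s"],o["position"],o["grip_width"],o["tool_rot"].round(3))
d=snap("wrist","1");s=snap("scene","1")
crop(d,0,0,560,420,1,"w1.png");crop(s,270,70,150,130,5,"s1.png")
E
```

```text
1.2333 [ 0.59687319 -0.29955745  0.13294443] 0.050106234127057864 [[-0.     1.    -0.001]
 [ 1.     0.     0.001]
 [ 0.001 -0.001 -1.   ]]
```

View pics/w1.png

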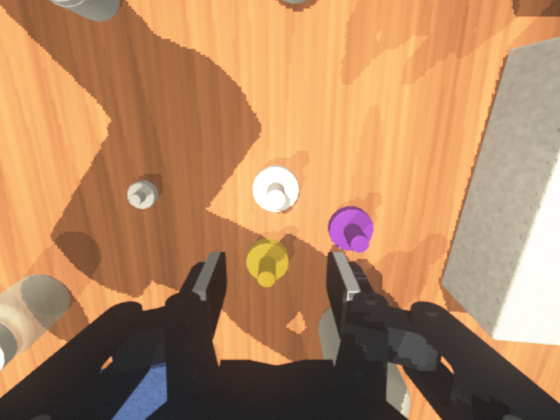

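View pics/s1.png

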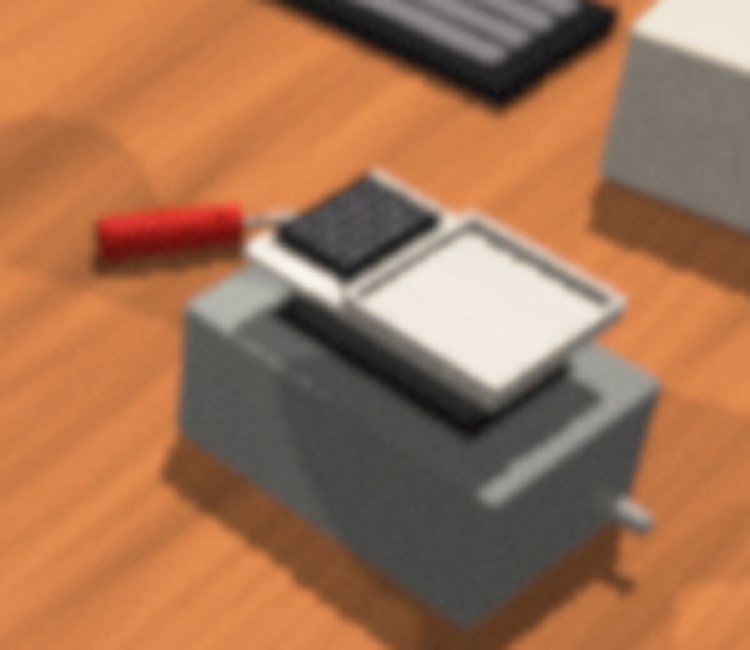

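```bash
python3 - <<'E'
from h import *
a=load("scene0");b=load("side0");w=load("wrist1");s=load("scene1")
print("post wrist",back(w,(276.5,199),.048),"disc",back(w,(275.5,190),.014),"yel",back(w,(267,280),.048))
def tri(obs):
    f=lambda X:np.concatenate([proj(d,X)[0]-uv for d,uv in obs]); r=least_squares(f,[.6,-.3,.1]); return r.x,r.fun
print("cap",tri([(a,(165,381)),(b,(383,359))]))
# tray: fit pose using corners (scene1) : origin (270,70) scale 5
pts=[((472,212),(-.047,.048,.008)),((627,300),(.047,.048,.008)),((495,397),(.047,-.048,.008)),((342,297),(-.047,-.048,.008)),
 ((375,177),(-.078+.025,.035,.008))]
pts=pts[:4]+[((373,172),(-.078-.025,.035,.008)),((440,218),(-.053,.035,.008)),((347,277),(-.053,-.035,.008)),((279,230),(-.103,-.035,.008))]
pts[4]=((368,178),(-.103,.035,.008))
uv=np.array([[270+p[0]/5,70+p[1]/5] for p,_ in pts]);L=np.array([q for _,q in pts])
def f(v):
    c,si=np.cos(v[2]),np.sin(v[2]); X=np.c_[c*L[:,0]-si*L[:,1]+v[0],si*L[:,0]+c*L[:,1]+v[1],L[:,2]+v[3]]
    return (proj(s,X)-uv).ravel()
g=lambda v:f([*v,.123])
r=least_squares(g,[.57,.22,-.13]);print(r.x[:2],np.degrees(r.x[2]),r.fun.reshape(-1,2).round(1).tolist())
r=least_squares(f,[.57,.22,-.13,.123]);print(r.x,np.degrees(r.x[2]),r.fun.reshape(-1,2).round(1).tolist())
E
```

```text
post wrist [ 0.59773926 -0.29931125  0.048     ] disc [ 0.5967813  -0.29992236  0.014     ] yel [ 0.58872902 -0.3802948   0.048     ]
cap (array([ 0.67734568, -0.46593454,  0.16908911]), array([-0.25325954,  1.4479907 , -1.03854305, -1.46226312]))
[0.57145877 0.22251166] -7.351108815507465 [[-0.0, 0.3], [0.2, 0.5], [0.3, -0.7], [-0.4, -0.2], [-0.0, -0.8], [1.0, 0.1], [0.4, 0.3], [-1.5, 0.3]]
[ 0.56709608  0.23100086 -0.12705428  0.11589232] -7.279674104565596 [[-0.1, 0.4], [-0.3, 0.4], [0.2, -1.0], [-0.2, -0.2], [0.1, -0.6], [1.0, 0.3], [0.6, 0.3], [-1.2, 0.4]]
```

Request:
jog_arm(
  travel=[
    [0, 0, -0.018],
    [0, 0, -0.018],
    [0, 0, -0.018],
    [0, 0, -0.018],
    [0, 0, -0.018],
    [0, 0, -0.012],
    [0, 0, -0.008],
    [0, 0, -0.005],
    [0, 0, 0],
    [0, 0, 0],
  ],
  dr=[
    [0, 0, 0],
    [0, 0, 0],
    [0, 0, 0],
    [0, 0, 0],
    [0, 0, 0],
    [0, 0, 0],
    [0, 0, 0],
    [0, 0, 0],
    [0, 0, 0],
    [0, 0, 0],
  ],
)

```text
time_s: 2.17
position: [0.5974, -0.3001, 0.0189]
tool_rot: [[-0.0, 1.0, 0.001], [1.0, 0.0, -0.001], [-0.001, 0.001, -1.0]]
ft_force: [0.8, 0.1, 0.8]
grip_width: 0.05
```

Request:
jog_arm(
  travel=[
    [0, 0, 0],
    [0, 0, 0],
    [0, 0, 0],
    [0, 0, 0],
    [0, 0, 0],
    [0, 0, 0],
    [0, 0, 0],
    [0, 0, 0],
    [0, 0, 0],
    [0, 0, 0],
  ],
  dr=[
    [0, 0, 0],
    [0, 0, 0],
    [0, 0, 0],
    [0, 0, 0],
    [0, 0, 0],
    [0, 0, 0],
    [0, 0, 0],
    [0, 0, 0],
    [0, 0, 0],
    [0, 0, 0],
  ],
  jaw=0.0,
  newtons=50,
)

```text
time_s: 3.0
position: [0.597, -0.3, 0.0182]
tool_rot: [[-0.0, 1.0, 0.0], [1.0, 0.0, -0.0], [-0.0, 0.0, -1.0]]
ft_force: [1.1, 0.7, 0.6]
grip_width: -0.0001
```

The fingers closed on nothing, so I'm taking pictures before doing anything else.

```bash
python3 - <<'E'
from h import *
from rig import observe
d=snap("wrist","2");s=snap("scene","2");b=snap("side","2")
crop(d,100,150,350,270,2,"w2.png");crop(s,150,230,150,150,5,"s2.png");crop(b,220,260,160,110,5,"b2.png")
o=observe();print(o["position"],o["grip_width"],o["tool_rot"].round(3))
E
```

```text
[ 0.59697346 -0.30001649  0.01822291] 0.0002632084240291973 [[ 0.  1. -0.]
 [ 1. -0.  0.]
 [ 0. -0. -1.]]
```

View pics/w2.png

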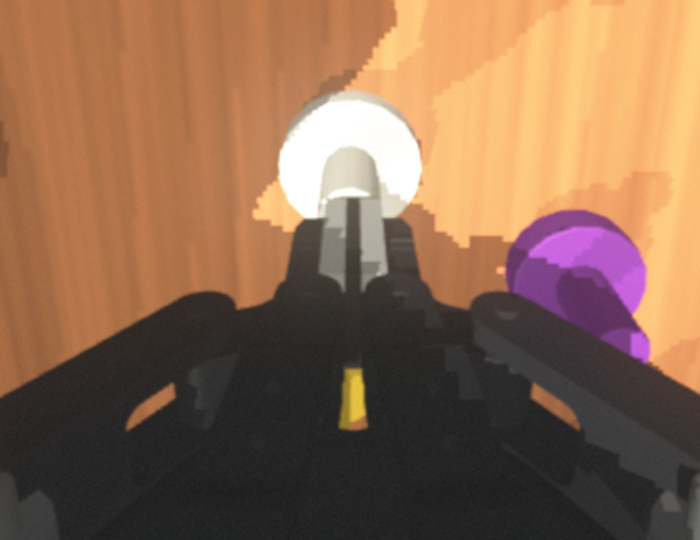

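View pics/s2.png

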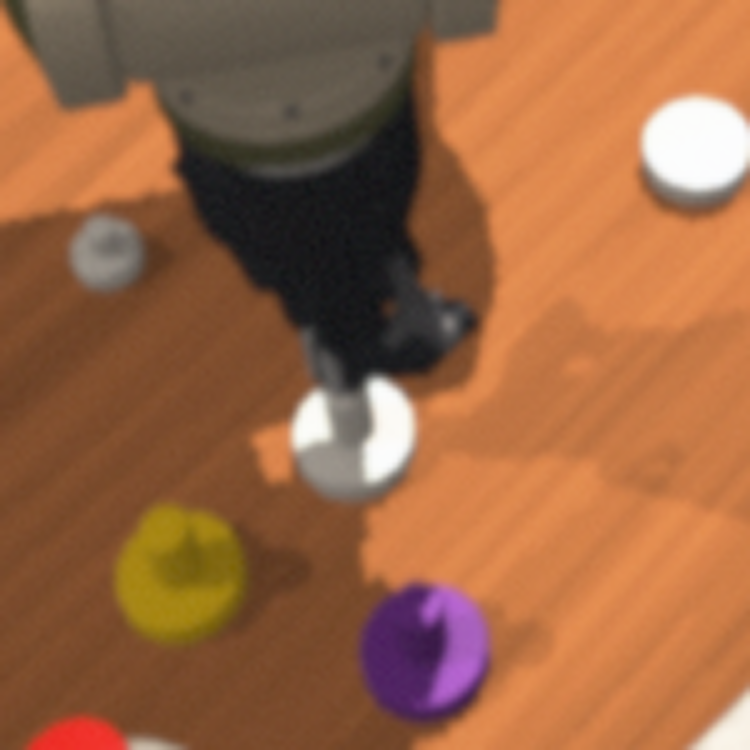

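View pics/b2.png

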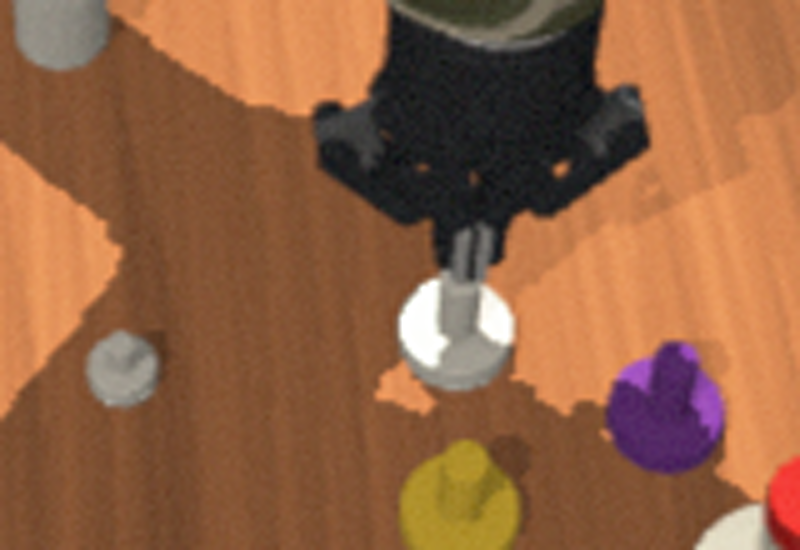

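```bash
python3 - <<'E'
from h import *
for n in("wrist","scene","side"):
    d=load(n+"2"); R=np.array(d["R"]);print(n,"cam",(-R.T@d["t"]).round(3))
    for nm,X in(("tcp",(.597,-.3,.018)),("hold",(.597,-.3,.037)),("disc",(.597,-.3,.014)),("posttop",(.597,-.3,.048)),("base",(.597,-.3,0)),("hold+",(.597,-.3,.06))):print(nm,proj(d,X)[0].round(1))
E
```

```text
wrist cam [ 0.597 -0.223  0.199]
tcp [275.2 237.2]
hold [275.2 250.4]
disc [275.3 234.7]
posttop [275.1 259.4]
base [275.3 226.7]
hold+ [275.  270.6]
scene cam [ 0.929 -0.533  0.764]
tcp [220.3 315.4]
hold [219.4 310.5]
disc [220.5 316.4]
posttop [218.8 307.6]
base [221.2 319.9]
hold+ [218.1 304.3]
side cam [ 0.462 -0.866  0.922]
tcp [312.1 323.1]
hold [312.7 317.9]
disc [311.9 324.2]
posttop [313.1 314.8]
base [311.5 327.9]
hold+ [313.5 311.3]
```

```bash
python3 - <<'E'
from h import *
d=load("wrist2");s=load("scene2");b=load("side2")
crop(d,225,180,100,80,8,"w2z.png");crop(s,190,280,60,60,10,"s2z.png");crop(b,290,290,50,50,11,"b2z.png")
E
```

```text
(no output)
```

View pics/w2z.png

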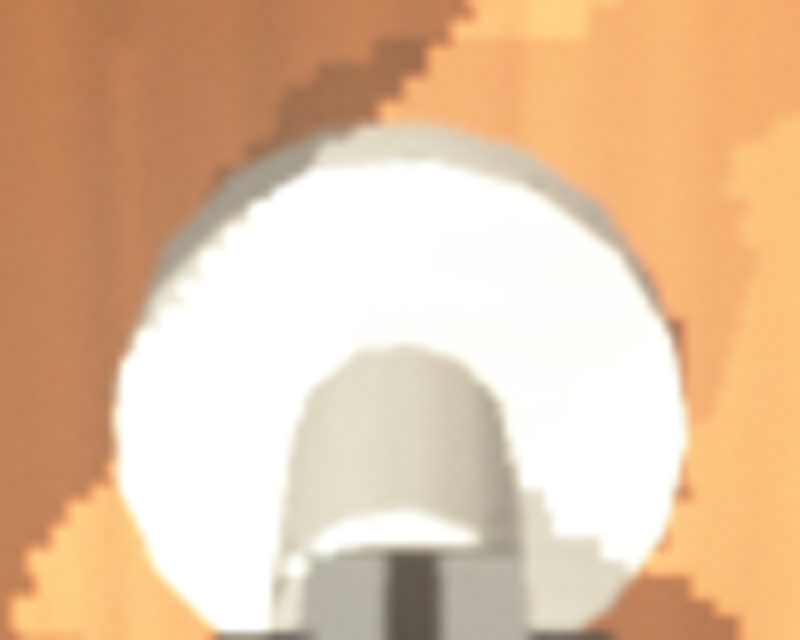

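View pics/s2z.png

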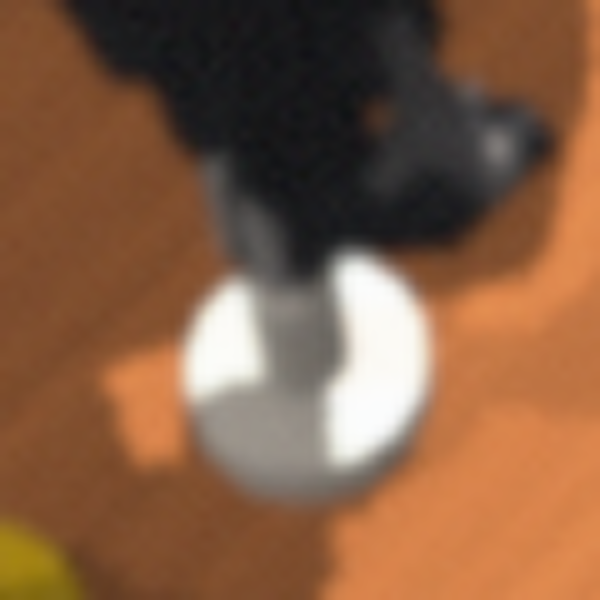

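View pics/b2z.png

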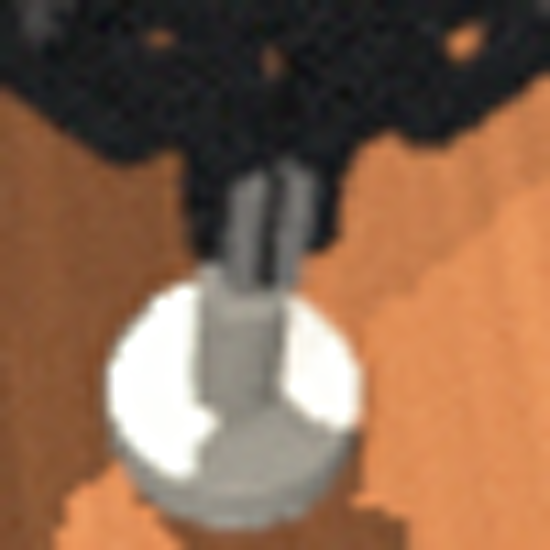

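```bash
python3 - <<'E'
from h import *
a=load("scene0");b=load("side0");w=load("wrist0")
for x in(.507,.593):
  for z in(.193,.206,.22,.235):
    X=(x,0,z);print(x,z,"scene c3",((proj(a,X)[0]-[290,90])*6).round(),"side c4",((proj(b,X)[0]-[210,90])*6).round(),"wrist",proj(w,X)[0].round(1))
w=load("wrist2");s=load("scene2");b=load("side2")
for y in(-.289,-.3,-.311):
  for z in(.018,.037,.048,.06):
    X=(.597,y,z);print(y,z,"w",proj(w,X)[0].round(1),"s",proj(s,X)[0].round(1),"b",proj(b,X)[0].round(1))
E
```

```text
0.507 0.193 scene c3 [-26. 330.] side c4 [287. 432.] wrist [206.8 237.5]
0.507 0.206 scene c3 [-25. 300.] side c4 [287. 404.] wrist [202.  246.3]
0.507 0.22 scene c3 [-24. 267.] side c4 [287. 374.] wrist [196.2 257.2]
0.507 0.235 scene c3 [-23. 230.] side c4 [286. 340.] wrist [188.8 271.1]
0.593 0.193 scene c3 [179. 441.] side c4 [524. 423.] wrist [344.6 237.7]
0.593 0.206 scene c3 [182. 411.] side c4 [526. 395.] wrist [349.3 246.5]
0.593 0.22 scene c3 [186. 378.] side c4 [528. 364.] wrist [355.  257.5]
0.593 0.235 scene c3 [190. 342.] side c4 [530. 331.] wrist [362.3 271.3]
-0.289 0.018 w [275.2 220.6] s [224.4 311.4] b [311.3 318.4]
-0.289 0.037 w [275.2 232.4] s [223.6 306.4] b [312.  313.2]
-0.289 0.048 w [275.1 240.4] s [223.  303.5] b [312.3 310.1]
-0.289 0.06 w [275.  250.4] s [222.4 300.2] b [312.7 306.6]
-0.3 0.018 w [275.2 237.2] s [220.3 315.4] b [312.1 323.1]
-0.3 0.037 w [275.2 250.4] s [219.4 310.5] b [312.7 317.9]
-0.3 0.048 w [275.1 259.4] s [218.8 307.6] b [313.1 314.8]
-0.3 0.06 w [275.  270.6] s [218.1 304.3] b [313.5 311.3]
-0.311 0.018 w [275.2 253.1] s [216.2 319.5] b [312.8 327.8]
-0.311 0.037 w [275.2 267.8] s [215.1 314.6] b [313.4 322.6]
-0.311 0.048 w [275.1 277.6] s [214.5 311.7] b [313.8 319.5]
-0.311 0.06 w [275.  289.9] s [213.8 308.5] b [314.2 316.1]
```

The puck hasn't moved. All three cameras put the shut fingertips at z≈0.058, just above the post top, while the state reports TCP z=0.018. The start pictures show the same ~40 mm gap, with open tips near 0.24 against 0.206 expected. So the real fingertips end about 35–40 mm short of the reported TCP, and lateral position agrees. I'll allow for that: open, go down 34 mm and look before closing.

Request:
jog_arm(
  travel=[
    [0, 0, 0],
    [0, 0, 0],
    [0, 0, 0],
    [0, 0, 0],
    [0, 0, 0],
    [0, 0, 0],
    [0, 0, -0.006],
    [0, 0, -0.006],
    [0, 0, -0.006],
    [0, 0, -0.006],
    [0, 0, -0.005],
    [0, 0, -0.005],
    [0, 0, 0],
    [0, 0, 0],
  ],
  dr=[
    [0, 0, 0],
    [0, 0, 0],
    [0, 0, 0],
    [0, 0, 0],
    [0, 0, 0],
    [0, 0, 0],
    [0, 0, 0],
    [0, 0, 0],
    [0, 0, 0],
    [0, 0, 0],
    [0, 0, 0],
    [0, 0, 0],
    [0, 0, 0],
    [0, 0, 0],
  ],
  jaw=0.05,
)

```text
time_s: 4.32
position: [0.5969, -0.3, -0.0161]
tool_rot: [[0.0, 1.0, -0.0], [1.0, -0.0, 0.0], [0.0, -0.0, -1.0]]
ft_force: [0.1, 0.3, 0.3]
grip_width: 0.0503
```

```bash
python3 - <<'E'
from h import *
d=snap("wrist","3");s=snap("scene","3");b=snap("side","3")
crop(d,195,160,160,120,5,"w3z.png");crop(s,180,270,80,70,8,"s3z.png");crop(b,280,280,70,60,9,"b3z.png")
E
```

```text
(no output)
```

View pics/w3z.png

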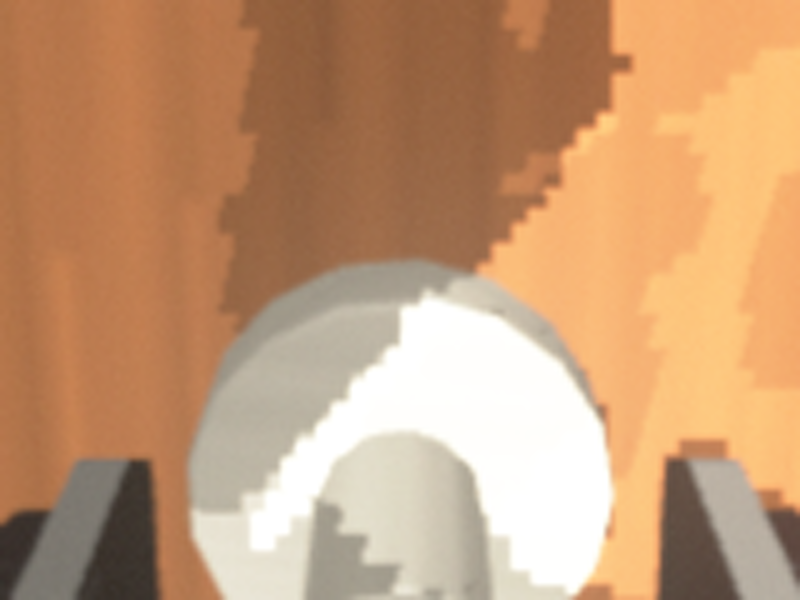

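View pics/b3z.png

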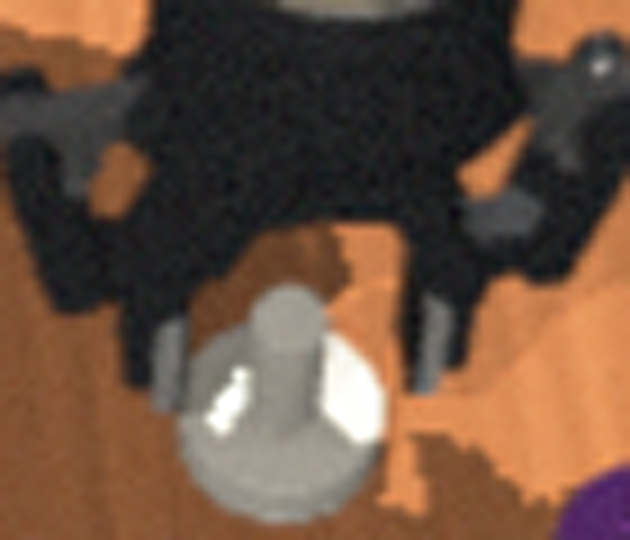

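View pics/s3z.png

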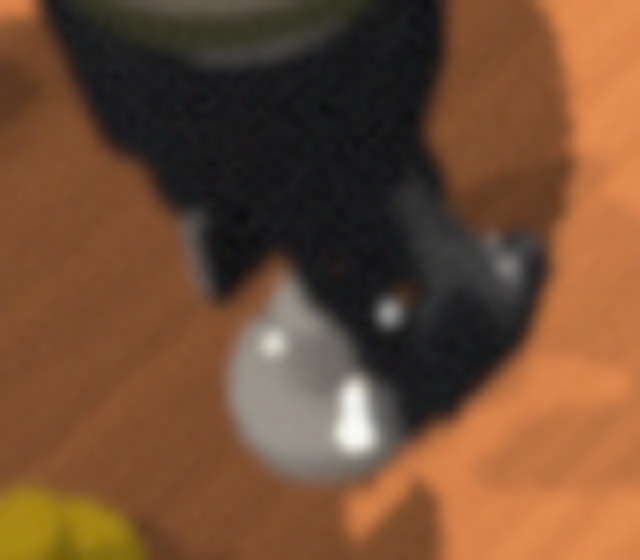

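```bash
python3 - <<'E'
from h import *
w=load("wrist3");b=load("side3");s=load("scene3")
for x in(.572,.622):
  for y in (-.289,-.3,-.311):
    for z in(.015,.02,.025,.03,.035): print(x,y,z,"w",((proj(w,(x,y,z))[0]-[195,160])*5).round(),"b",((proj(b,(x,y,z))[0]-[280,280])*9).round(),"s",((proj(s,(x,y,z))[0]-[180,270])*8).round())
E
```

```text
0.572 -0.289 0.015 w [160. 407.] b [171. 360.] s [283. 276.]
0.572 -0.289 0.02 w [153. 428.] b [172. 348.] s [281. 266.]
0.572 -0.289 0.025 w [145. 449.] b [173. 335.] s [278. 256.]
0.572 -0.289 0.03 w [137. 472.] b [175. 323.] s [276. 245.]
0.572 -0.289 0.035 w [128. 496.] b [176. 310.] s [274. 234.]
0.572 -0.3 0.015 w [165. 503.] b [177. 402.] s [250. 308.]
0.572 -0.3 0.02 w [158. 525.] b [178. 390.] s [248. 298.]
0.572 -0.3 0.025 w [150. 549.] b [179. 378.] s [245. 287.]
0.572 -0.3 0.03 w [142. 575.] b [180. 365.] s [243. 277.]
0.572 -0.3 0.035 w [134. 602.] b [181. 353.] s [240. 266.]
0.572 -0.311 0.015 w [170. 595.] b [183. 445.] s [216. 340.]
0.572 -0.311 0.02 w [163. 619.] b [184. 433.] s [214. 329.]
0.572 -0.311 0.025 w [156. 646.] b [185. 420.] s [212. 319.]
0.572 -0.311 0.03 w [148. 674.] b [186. 408.] s [209. 309.]
0.572 -0.311 0.035 w [140. 704.] b [187. 396.] s [206. 298.]
0.622 -0.289 0.015 w [642. 408.] b [391. 346.] s [432. 399.]
0.622 -0.289 0.02 w [649. 428.] b [393. 334.] s [431. 389.]
0.622 -0.289 0.025 w [656. 450.] b [394. 322.] s [429. 379.]
0.622 -0.289 0.03 w [664. 472.] b [396. 309.] s [428. 369.]
0.622 -0.289 0.035 w [673. 497.] b [398. 297.] s [426. 358.]
0.622 -0.3 0.015 w [637. 503.] b [398. 388.] s [400. 432.]
0.622 -0.3 0.02 w [644. 526.] b [400. 376.] s [398. 422.]
0.622 -0.3 0.025 w [651. 550.] b [402. 364.] s [396. 412.]
0.622 -0.3 0.03 w [659. 576.] b [404. 351.] s [395. 402.]
0.622 -0.3 0.035 w [667. 603.] b [405. 339.] s [393. 392.]
0.622 -0.311 0.015 w [632. 595.] b [405. 431.] s [367. 466.]
0.622 -0.311 0.02 w [639. 620.] b [407. 419.] s [365. 456.]
0.622 -0.311 0.025 w [646. 646.] b [409. 406.] s [363. 446.]
0.622 -0.311 0.03 w [653. 674.] b [411. 394.] s [361. 436.]
0.622 -0.311 0.035 w [661. 704.] b [413. 381.] s [359. 426.]
```

Open tips are at z≈0.028 (wrist) and 0.030 (side), either side of the post and clear of the disc. Lowering 5 mm more and closing.

Request:
jog_arm(
  travel=[
    [0, 0, -0.003],
    [0, 0, -0.002],
    [0, 0, 0],
  ],
  dr=[
    [0, 0, 0],
    [0, 0, 0],
    [0, 0, 0],
  ],
)

```text
time_s: 4.72
position: [0.5967, -0.2998, -0.0213]
tool_rot: [[0.0, 1.0, -0.001], [1.0, -0.0, 0.001], [0.001, -0.001, -1.0]]
ft_force: [-0.6, 0.5, 0.0]
grip_width: 0.0499
```

Request:
jog_arm(
  travel=[
    [0, 0, 0],
    [0, 0, 0],
    [0, 0, 0],
    [0, 0, 0],
    [0, 0, 0],
    [0, 0, 0],
    [0, 0, 0],
    [0, 0, 0],
  ],
  dr=[
    [0, 0, 0],
    [0, 0, 0],
    [0, 0, 0],
    [0, 0, 0],
    [0, 0, 0],
    [0, 0, 0],
    [0, 0, 0],
    [0, 0, 0],
  ],
  jaw=0.0,
  newtons=50,
)

```text
time_s: 5.38
position: [0.5971, -0.3001, -0.0206]
tool_rot: [[-0.0, 1.0, 0.0], [1.0, 0.0, -0.0], [-0.0, 0.0, -1.0]]
ft_force: [-0.2, 0.3, 2.8]
grip_width: 0.0168
```

The grip stopped at 17 mm, which fits the 18 mm post. Lifting.

Request:
jog_arm(
  travel=[
    [0, 0, 0.015],
    [0, 0, 0.03],
    [0, 0, 0.04],
    [0, 0, 0.04],
    [0, 0, 0.04],
    [0, 0, 0.035],
    [0, 0, 0],
  ],
  dr=[
    [0, 0, 0],
    [0, 0, 0],
    [0, 0, 0],
    [0, 0, 0],
    [0, 0, 0],
    [0, 0, 0],
    [0, 0, 0],
  ],
)

```text
time_s: 5.97
position: [0.599, -0.3014, 0.1873]
tool_rot: [[-0.0, 1.0, 0.01], [1.0, 0.0, -0.008], [-0.008, 0.01, -1.0]]
ft_force: [0.1, -0.6, -0.3]
grip_width: 0.0165
```

Request:
jog_arm(
  travel=[
    [-0.0017, 0.0346, 0],
    [-0.0017, 0.0346, 0],
    [-0.0017, 0.0346, 0],
    [-0.0017, 0.0346, 0],
    [-0.0017, 0.0346, 0],
    [-0.0017, 0.0346, 0],
    [-0.0017, 0.0346, 0],
    [-0.0017, 0.0346, 0],
    [-0.0017, 0.0346, 0],
    [-0.0017, 0.0346, 0],
    [-0.0017, 0.0346, 0],
    [-0.0017, 0.0346, 0],
    [-0.0017, 0.0346, 0],
    [-0.0017, 0.0346, 0],
    [-0.0017, 0.0346, 0],
    [0, 0, 0],
    [0, 0, 0],
    [0, 0, 0],
  ],
  dr=[
    [0, 0, 0.0962],
    [0, 0, 0.0962],
    [0, 0, 0.0962],
    [0, 0, 0.0962],
    [0, 0, 0.0962],
    [0, 0, 0.0962],
    [0, 0, 0.0962],
    [0, 0, 0.0962],
    [0, 0, 0.0962],
    [0, 0, 0.0962],
    [0, 0, 0.0962],
    [0, 0, 0.0962],
    [0, 0, 0.0962],
    [0, 0, 0.0962],
    [0, 0, 0.0962],
    [0, 0, 0],
    [0, 0, 0],
    [0, 0, 0],
  ],
)

```text
time_s: 7.47
position: [0.5712, 0.2186, 0.1784]
tool_rot: [[-0.992, 0.128, -0.001], [0.128, 0.992, -0.001], [0.001, -0.001, -1.0]]
ft_force: [0.3, -0.3, -1.5]
grip_width: 0.0163
```

```bash
python3 - <<'E'
from h import *
from rig import observe
d=snap("wrist","4");s=snap("scene","4");b=snap("side","4")
crop(d,0,0,560,420,1,"w4.png");crop(s,270,30,180,160,4,"s4.png");crop(b,180,20,180,160,4,"b4.png")
o=observe();print(o["time_s"],o["position"],o["grip_width"],o["tool_rot"].round(3),o["ft_force"],o["q"])
E
```

```text
7.6167 [0.57164968 0.21776799 0.17895558] 0.01667159030559486 [[-0.992  0.13  -0.   ]
 [ 0.13   0.992 -0.   ]
 [ 0.    -0.    -1.   ]] [ 0.54772182 -0.09143729 -2.04254265] [ 9.78608132e+00  2.86606154e+01  6.52754072e+01 -1.24466592e-02
  8.60951357e+01 -7.27694885e+01]
```

View pics/w4.png

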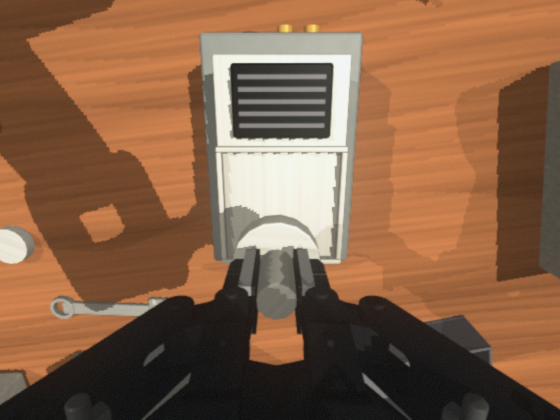

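View pics/s4.png

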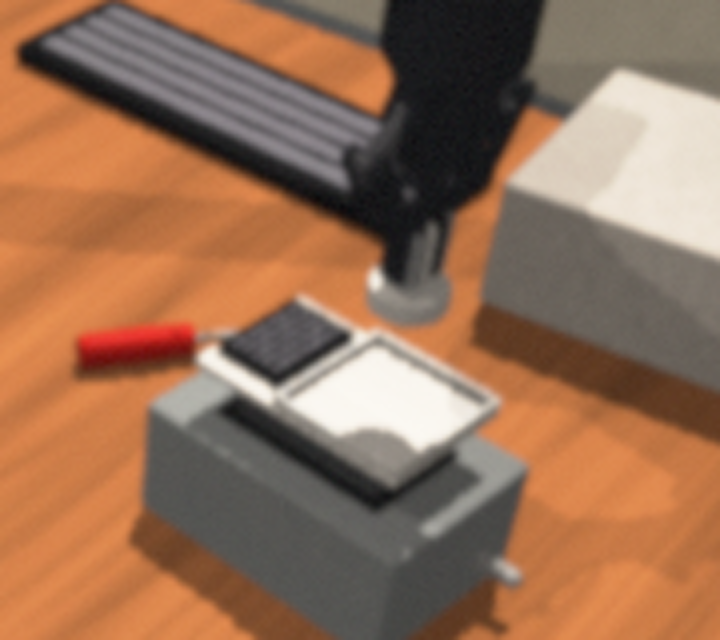

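View pics/b4.png

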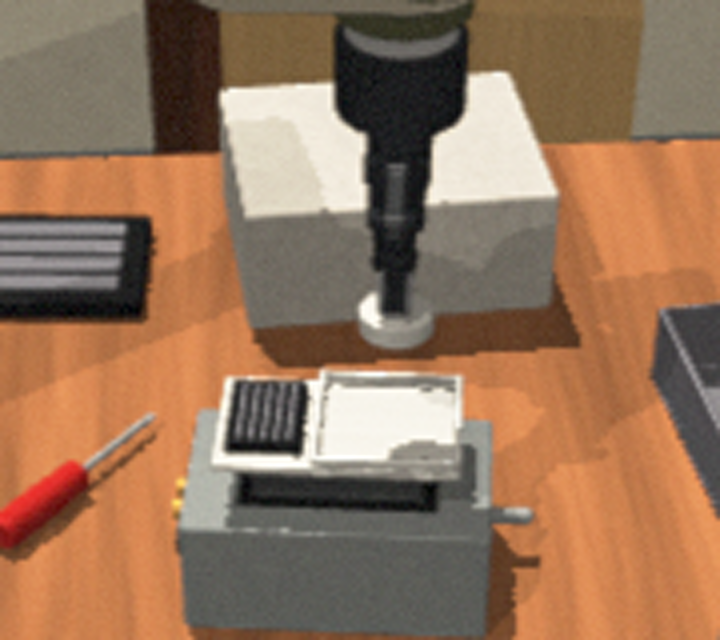

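```bash
python3 - <<'E'
from h import *
w=load("wrist4");b=load("side4")
for q in [(231,64),(332,64),(332,137),(231,138),(217,150),(348,150),(213,55),(355,55)]: print(q,back(w,q,.131).round(4))
P=[back(w,q,.131) for q in [(231,64),(332,64),(332,137),(231,138)]]
print("pad",np.mean(P,0)); m=(P[0]+P[1]-P[2]-P[3])/2;print(np.degrees(np.arctan2(-m[1],-m[0])),np.linalg.norm(m),np.linalg.norm(P[0]-P[1]))
a=np.radians(-7.5);print("well",np.mean(P,0)[:2]+.078*np.array([np.cos(a),np.sin(a)]))
p=lambda u,v:(180+u/4,20+v/4)
for q in [(228,385),(307,381),(301,449),(226,450),(214,470),(462,476),(464,378),(225,378)]: print("side",q,back(b,p(*q),.131).round(4))
# puck disc bottom in side/scene
d=load("scene4");print(proj(d,(.5716,.218,.2)),back(b,p(396,342),.2),back(d,(270+408/4,30+320/4),.2))
E
```

```text
(231, 64) [0.4647 0.2031 0.131 ]
(332, 64) [0.4733 0.2702 0.131 ]
(332, 137) [0.5211 0.2666 0.131 ]
(231, 138) [0.5127 0.1949 0.131 ]
(217, 150) [0.5198 0.1834 0.131 ]
(348, 150) [0.5318 0.2774 0.131 ]
(213, 55) [0.4578 0.1922 0.131 ]
(355, 55) [0.4697 0.2857 0.131 ]
pad [0.49294047 0.23370695 0.131     ]
-7.0288905266206205 0.04827395215274056 0.06759308113626215
well [0.57027317 0.22352591]
side (228, 385) [0.4677 0.2608 0.131 ]
side (307, 381) [0.5191 0.2621 0.131 ]
side (301, 449) [0.5111 0.1895 0.131 ]
side (226, 450) [0.4643 0.1914 0.131 ]
side (214, 470) [0.4563 0.1714 0.131 ]
side (462, 476) [0.6088 0.1558 0.131 ]
side (464, 378) [0.6216 0.2593 0.131 ]
side (225, 378) [0.466  0.2687 0.131 ]
[[370.61610862 105.99725562]] [0.5704229  0.20100703 0.2       ] [0.58184795 0.20718301 0.2       ]
```

Well centre by wrist, scene and side is about (0.571, 0.221), agreeing to within 7 mm, and the disc has 20 mm of room each side. Lowering to about 1.5 mm above the floor.

Request:
jog_arm(
  travel=[
    [0, 0.001, -0.01],
    [0, 0.001, -0.012],
    [0, 0.001, -0.012],
    [0, 0, -0.012],
    [0, 0, -0.01],
    [0, 0, -0.008],
    [0, 0, -0.006],
    [0, 0, -0.004],
    [0, 0, 0],
    [0, 0, 0],
    [0, 0, 0],
  ],
  dr=[
    [0, 0, 0],
    [0, 0, 0],
    [0, 0, 0],
    [0, 0, 0],
    [0, 0, 0],
    [0, 0, 0],
    [0, 0, 0],
    [0, 0, 0],
    [0, 0, 0],
    [0, 0, 0],
    [0, 0, 0],
  ],
)

```text
time_s: 8.53
position: [0.5718, 0.2221, 0.1058]
tool_rot: [[-0.992, 0.127, 0.001], [0.127, 0.992, 0.0], [-0.001, 0.0, -1.0]]
ft_force: [0.0, -0.2, -1.9]
grip_width: 0.0168
```

```bash
python3 - <<'E'
from h import *
s=snap("scene","5");b=snap("side","5")
crop(s,290,60,120,100,6,"s5.png");crop(b,200,80,120,100,6,"b5.png")
E
```

```text
(no output)
```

View pics/s5.png

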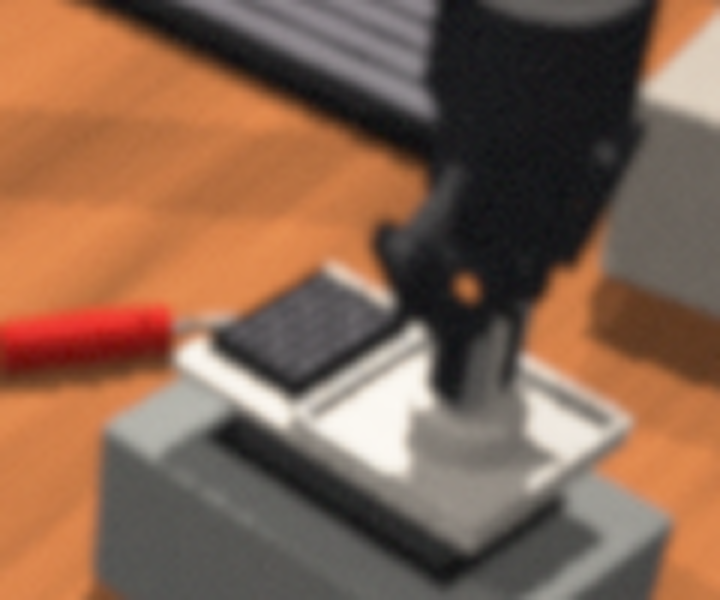

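View pics/b5.png

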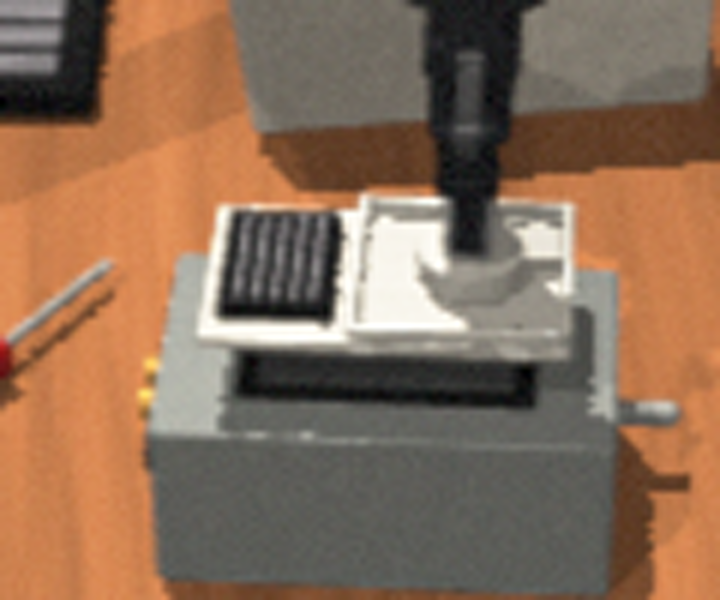

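Both views show the puck inside the rim, near the middle. Wrist force is still only the puck's weight, so I'm lowering a little further and then opening part way.

Request:
jog_arm(
  travel=[
    [0, 0, -0.001],
    [0, 0, -0.001],
    [0, 0, -0.001],
    [0, 0, 0],
    [0, 0, 0],
    [0, 0, 0],
  ],
  dr=[
    [0, 0, 0],
    [0, 0, 0],
    [0, 0, 0],
    [0, 0, 0],
    [0, 0, 0],
    [0, 0, 0],
  ],
)

```text
time_s: 9.13
position: [0.5716, 0.222, 0.1024]
tool_rot: [[-0.992, 0.127, 0.0], [0.127, 0.992, 0.0], [-0.0, 0.0, -1.0]]
ft_force: [-0.9, 0.1, 0.6]
grip_width: 0.0168
```

Request:
jog_arm(
  travel=[
    [0, 0, 0],
    [0, 0, 0],
    [0, 0, 0],
    [0, 0, 0],
    [0, 0, 0],
    [0, 0, 0],
  ],
  dr=[
    [0, 0, 0],
    [0, 0, 0],
    [0, 0, 0],
    [0, 0, 0],
    [0, 0, 0],
    [0, 0, 0],
  ],
  jaw=0.045,
)

```text
time_s: 9.63
position: [0.5715, 0.222, 0.1022]
tool_rot: [[-0.992, 0.127, -0.0], [0.127, 0.992, -0.0], [0.0, -0.0, -1.0]]
ft_force: [-0.8, 0.1, -0.9]
grip_width: 0.0447
```

Request:
jog_arm(
  travel=[
    [0, 0, 0.01],
    [0, 0, 0.02],
    [0, 0, 0.02],
    [0, 0, 0.02],
    [0, 0, 0.01],
    [0, 0, 0],
    [0, 0, 0],
  ],
  dr=[
    [0, 0, 0],
    [0, 0, 0],
    [0, 0, 0],
    [0, 0, 0],
    [0, 0, 0],
    [0, 0, 0],
    [0, 0, 0],
  ],
)

```text
time_s: 10.22
position: [0.5714, 0.222, 0.1821]
tool_rot: [[-0.992, 0.127, 0.0], [0.127, 0.992, 0.0], [-0.0, 0.0, -1.0]]
ft_force: [-0.1, -0.3, 0.4]
grip_width: 0.0452
```

```bash
python3 - <<'E'
from h import *
s=snap("scene","6");b=snap("side","6");w=snap("wrist","6")
crop(s,290,60,120,100,6,"s6.png");crop(b,200,80,120,100,6,"b6.png");crop(w,150,30,260,270,2,"w6.png")
E
```

```text
(no output)
```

View pics/s6.png

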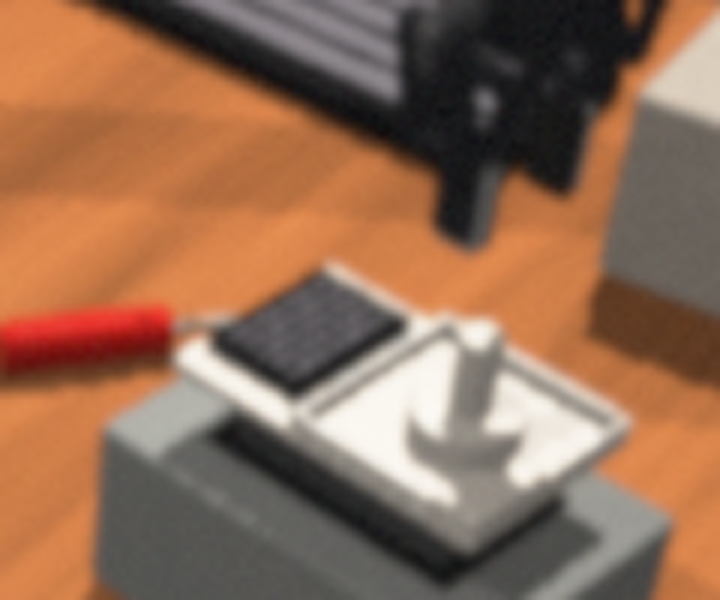

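View pics/b6.png

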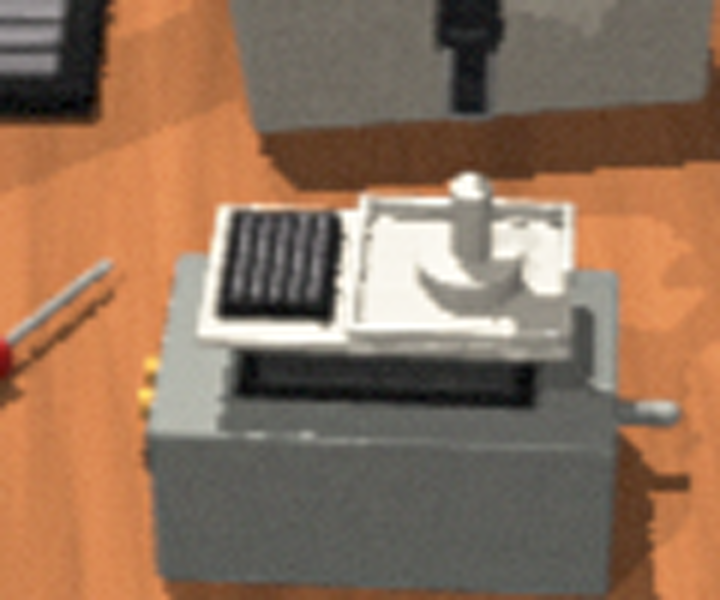

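View pics/w6.png

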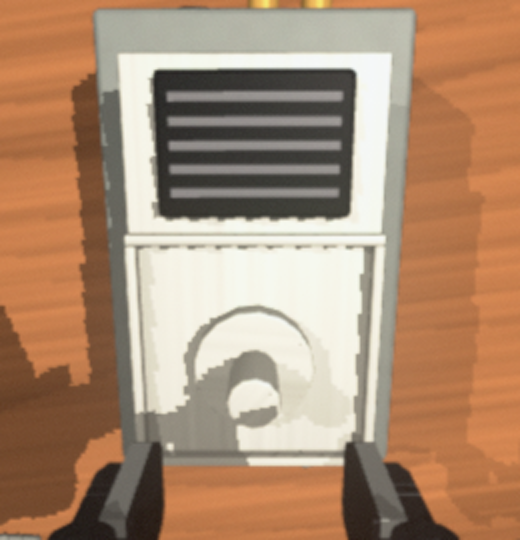

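The puck stands upright in the well and is released. Going over the pad with jaws shut.

Request:
jog_arm(
  travel=[
    [-0.0135, 0.0018, 0],
    [-0.0135, 0.0018, 0],
    [-0.0135, 0.0018, 0],
    [-0.0135, 0.0018, 0],
    [-0.0135, 0.0018, 0],
    [-0.0135, 0.0018, 0],
    [0, 0, -0.02],
    [0, 0, -0.02],
    [0, 0, -0.018],
    [0, 0, -0.012],
    [0, 0, -0.006],
    [0, 0, 0],
    [0, 0, 0],
  ],
  dr=[
    [0, 0, 0],
    [0, 0, 0],
    [0, 0, 0],
    [0, 0, 0],
    [0, 0, 0],
    [0, 0, 0],
    [0, 0, 0],
    [0, 0, 0],
    [0, 0, 0],
    [0, 0, 0],
    [0, 0, 0],
    [0, 0, 0],
    [0, 0, 0],
  ],
  jaw=0.0,
)

```text
time_s: 11.45
position: [0.4905, 0.2328, 0.1062]
tool_rot: [[-0.992, 0.127, -0.0], [0.127, 0.992, -0.0], [0.0, -0.0, -1.0]]
ft_force: [0.3, 0.4, -0.1]
grip_width: -0.0001
```

```bash
python3 - <<'E'
from h import *
from rig import observe
s=snap("scene","7");b=snap("side","7");w=snap("wrist","7")
crop(s,290,60,120,100,6,"s7.png");crop(b,200,80,120,100,6,"b7.png");crop(w,150,90,260,270,2,"w7.png")
o=observe();print(o["position"],o["ft_force"],o["grip_width"])
E
```

```text
[0.49092465 0.23290969 0.10699963] [ 0.46703698  0.01043223 -0.91307385] -0.0001258407485562453
```

View pics/s7.png

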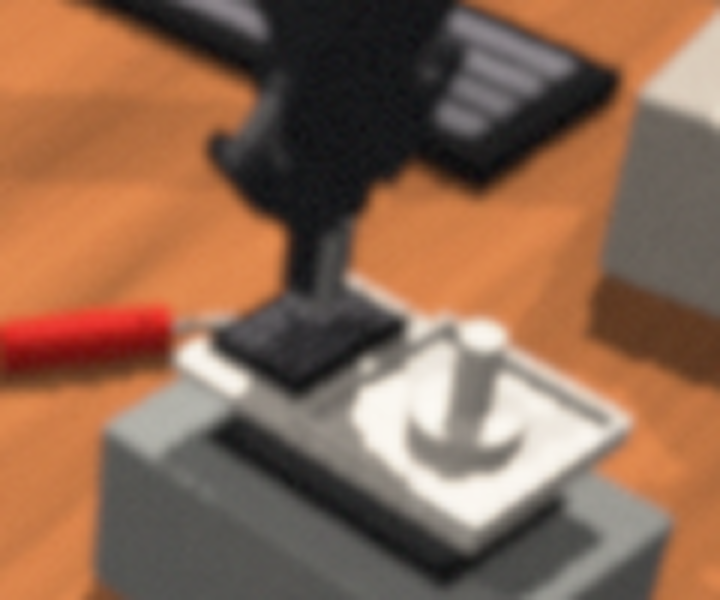

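View pics/b7.png

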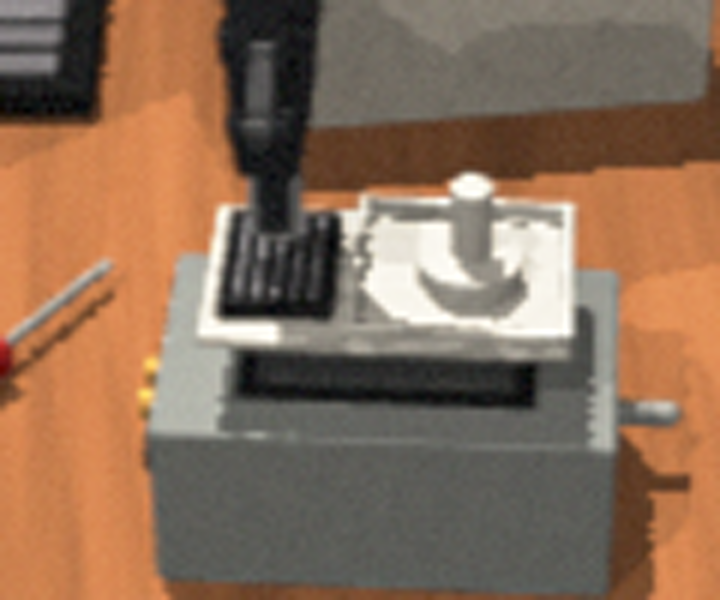

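View pics/w7.png

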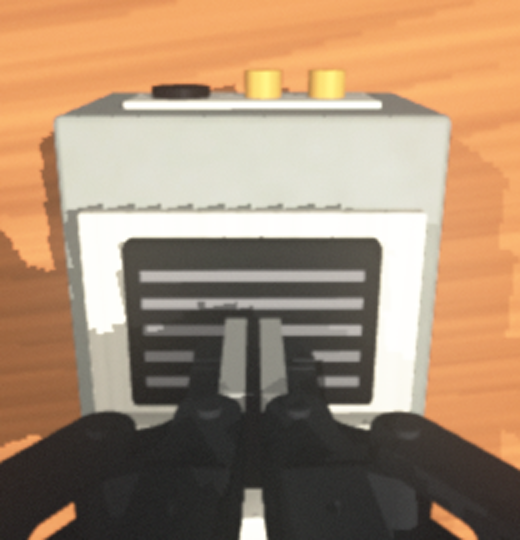

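The shut fingers are centred over the ribbed pad and not touching. Going down slowly to find contact.

Request:
jog_arm(
  travel=[
    [0, 0, -0.004],
    [0, 0, -0.004],
    [0, 0, -0.003],
    [0, 0, 0],
  ],
  dr=[
    [0, 0, 0],
    [0, 0, 0],
    [0, 0, 0],
    [0, 0, 0],
  ],
)

```text
time_s: 11.93
position: [0.4901, 0.2327, 0.0945]
tool_rot: [[-0.992, 0.127, -0.001], [0.127, 0.992, -0.0], [0.001, -0.0, -1.0]]
ft_force: [-0.3, -0.3, -0.1]
grip_width: 0.0
```

Request:
jog_arm(
  travel=[
    [0, 0, -0.0025],
    [0, 0, -0.0025],
    [0, 0, 0],
  ],
  dr=[
    [0, 0, 0],
    [0, 0, 0],
    [0, 0, 0],
  ],
)

```text
time_s: 12.18
position: [0.4906, 0.2328, 0.0902]
tool_rot: [[-0.992, 0.127, 0.0], [0.127, 0.992, 0.0], [-0.0, 0.0, -1.0]]
ft_force: [-1.0, 0.1, 4.3]
grip_width: 0.0003
```

Request:
jog_arm(
  travel=[
    [0, 0, -0.0025],
    [0, 0, -0.0025],
    [0, 0, 0],
  ],
  dr=[
    [0, 0, 0],
    [0, 0, 0],
    [0, 0, 0],
  ],
)

```text
time_s: 12.43
position: [0.4906, 0.2329, 0.0853]
tool_rot: [[-0.992, 0.127, 0.0], [0.127, 0.992, 0.0], [-0.0, 0.0, -1.0]]
ft_force: [-1.5, -0.5, 4.5]
grip_width: 0.0002
```

Contact came at reported z≈0.091, as the 40 mm correction predicted. The stop should be near 0.059.

Request:
jog_arm(
  travel=[
    [0, 0, -0.003],
    [0, 0, -0.003],
    [0, 0, -0.003],
    [0, 0, -0.003],
    [0, 0, -0.003],
    [0, 0, -0.003],
    [0, 0, -0.003],
    [0, 0, -0.002],
    [0, 0, 0],
    [0, 0, 0],
  ],
  dr=[
    [0, 0, 0],
    [0, 0, 0],
    [0, 0, 0],
    [0, 0, 0],
    [0, 0, 0],
    [0, 0, 0],
    [0, 0, 0],
    [0, 0, 0],
    [0, 0, 0],
    [0, 0, 0],
  ],
)

```text
time_s: 13.27
position: [0.4906, 0.2328, 0.0628]
tool_rot: [[-0.992, 0.127, 0.001], [0.127, 0.992, 0.0], [-0.001, 0.0, -1.0]]
ft_force: [-1.8, -0.1, 7.6]
grip_width: 0.0001
```

Request:
jog_arm(
  travel=[
    [0, 0, -0.001],
    [0, 0, -0.001],
    [0, 0, -0.001],
    [0, 0, 0],
    [0, 0, 0],
  ],
  dr=[
    [0, 0, 0],
    [0, 0, 0],
    [0, 0, 0],
    [0, 0, 0],
    [0, 0, 0],
  ],
)

```text
time_s: 13.68
position: [0.4907, 0.2329, 0.0608]
tool_rot: [[-0.992, 0.127, 0.002], [0.127, 0.992, 0.0], [-0.002, 0.0, -1.0]]
ft_force: [-4.8, -1.6, 14.9]
grip_width: 0.0001
```

Force jumped to 15 N, above the 9 N spring, at a depth of about 31–32 mm, so the tray is at its stop. Releasing slowly.

Request:
jog_arm(
  travel=[
    [0, 0, 0.002],
    [0, 0, 0.003],
    [0, 0, 0.003],
    [0, 0, 0.003],
    [0, 0, 0.003],
    [0, 0, 0.004],
    [0, 0, 0.004],
    [0, 0, 0.006],
    [0, 0, 0.01],
    [0, 0, 0.02],
    [0, 0, 0.03],
    [0, 0, 0.03],
    [0, 0, 0],
    [0, 0, 0],
  ],
  dr=[
    [0, 0, 0],
    [0, 0, 0],
    [0, 0, 0],
    [0, 0, 0],
    [0, 0, 0],
    [0, 0, 0],
    [0, 0, 0],
    [0, 0, 0],
    [0, 0, 0],
    [0, 0, 0],
    [0, 0, 0],
    [0, 0, 0],
    [0, 0, 0],
    [0, 0, 0],
  ],
)

```text
time_s: 14.85
position: [0.4911, 0.233, 0.1791]
tool_rot: [[-0.992, 0.127, 0.004], [0.127, 0.992, 0.001], [-0.003, 0.001, -1.0]]
ft_force: [0.3, 0.0, -0.1]
grip_width: -0.0001
```

```bash
python3 - <<'E'
from h import *
from rig import observe
s=snap("scene","8");b=snap("side","8");w=snap("wrist","8")
crop(s,290,60,120,100,6,"s8.png");crop(b,200,80,120,100,6,"b8.png")
o=observe();print(o["position"],o["ft_force"],o["grip_width"])
E
```

```text
[0.48988583 0.23267286 0.17628891] [-0.29961732  0.14219692  0.46355822] 0.0002436485122589965
```

View pics/s8.png

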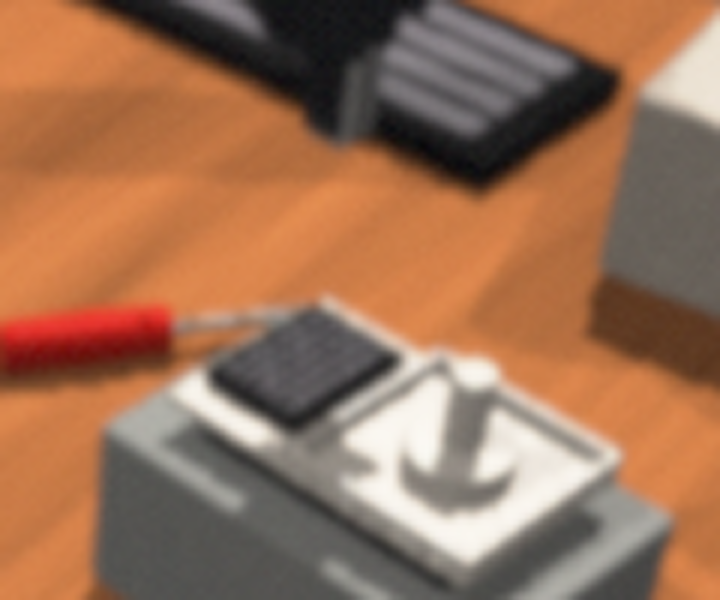

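View pics/b8.png

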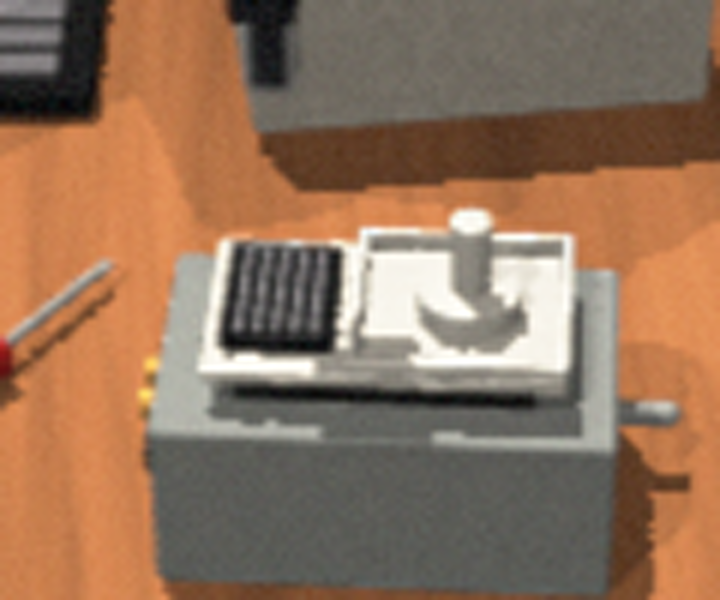

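The tray is lower by about 35/6 px in the side view, about right for 18 mm. Waiting a second to confirm it holds.

Request:
jog_arm(
  travel=[
    [0, 0, 0.01],
    [0, 0, 0],
    [0, 0, 0],
    [0, 0, 0],
    [0, 0, 0],
    [0, 0, 0],
    [0, 0, 0],
    [0, 0, 0],
    [0, 0, 0],
    [0, 0, 0],
    [0, 0, 0],
    [0, 0, 0],
    [0, 0, 0],
    [0, 0, 0],
  ],
  dr=[
    [0, 0, 0],
    [0, 0, 0],
    [0, 0, 0],
    [0, 0, 0],
    [0, 0, 0],
    [0, 0, 0],
    [0, 0, 0],
    [0, 0, 0],
    [0, 0, 0],
    [0, 0, 0],
    [0, 0, 0],
    [0, 0, 0],
    [0, 0, 0],
    [0, 0, 0],
  ],
)

```text
time_s: 16.17
position: [0.4905, 0.2328, 0.1872]
tool_rot: [[-0.992, 0.127, 0.0], [0.127, 0.992, -0.0], [-0.0, -0.0, -1.0]]
ft_force: [0.8, 0.0, -0.1]
grip_width: -0.0001
```

```bash
python3 - <<'E'
from h import *
from rig import observe
b6=load("side6");b8=load("side8");b9=snap("side","9");w=snap("wrist","9")
g=lambda d,x0,y0,x1,y1:cv2.cvtColor(d["color"],cv2.COLOR_RGB2GRAY)[y0:y1,x0:x1].astype(np.float32)
# track pad patch (side crop origin 200,80): pad & puck post
for nm,(x0,y0,x1,y1) in {"tray+puck":(231,108,297,142),"puck":(272,106,284,126)}.items():
    T=g(b6,x0,y0,x1,y1)
    for t,d in(("8",b8),("9",b9)):
        r=cv2.matchTemplate(g(d,x0-8,y0-4,x1+8,y1+14),T,cv2.TM_CCOEFF_NORMED);_,m,_,l=cv2.minMaxLoc(r);print(nm,t,m,l[0]-8,l[1]-4)
X=(.55,.22,.131);print(proj(b6,(.55,.22,.113))-proj(b6,X),proj(b6,(.55,.22,.099))-proj(b6,X))
crop(w,100,0,360,300,2,"w9.png");crop(b9,200,80,120,100,6,"b9.png");print(observe()["time_s"],observe()["position"])
E
```

```text
tray+puck 8 0.8405280709266663 0 6
tray+puck 9 0.846782386302948 0 5
puck 8 0.8208703398704529 0 6
puck 9 0.8101879358291626 0 5
[[-0.05543773  5.73578121]] [[-0.09782766 10.12159199]]
16.2667 [0.49046824 0.23282188 0.18724672]
```

View pics/b9.png

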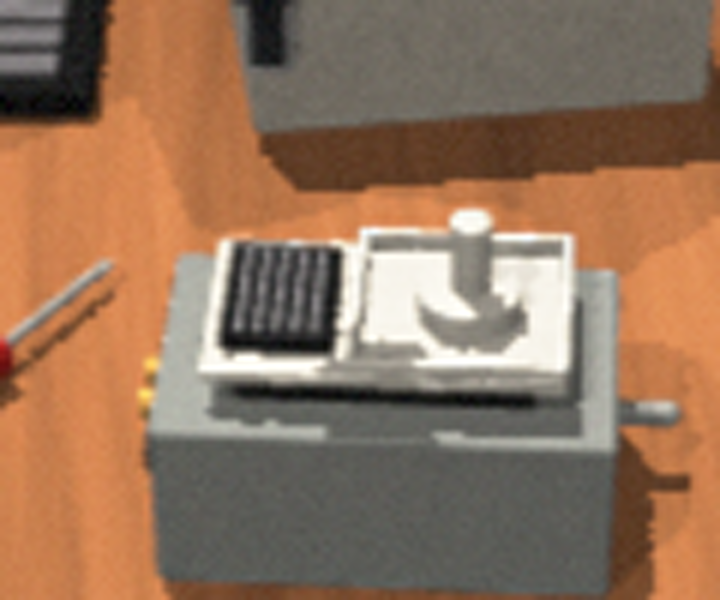

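The tray has dropped 5–6 px, against 5.7 px predicted for 18 mm. It looks the same 1.3 s later, with the puck upright in the well and the gripper clear. Handing in.

```bash
python3 -c "
from rig import close_job
print(close_job())"
```

```text
the job is handed in; nothing more can be done
None
```

The large silver puck is upright in the tray's well, and the tray is latched down. I gripped the puck by its post, set it near the middle of the well and released it. Then I pressed the black pad slowly until the force jumped to 15 N, at about 32 mm down, and let it rise.

- **Last checks:** The side camera shows the tray and puck 5–6 px lower than before; 18 mm should be 5.7 px. It looked unchanged 1.3 s later, with the gripper well clear. The job took about 16 s of the 45 s allowed.
- **First grasp missed:** The fingers closed on nothing, just above the post, and the puck did not move. All three cameras put the real fingertips about 40 mm higher than the reported TCP. I allowed for that offset on every later move, and touching the pad at the expected height confirmed it.
- **Small disagreements:** The three cameras differed by up to about 7 mm on the well's position, against roughly 20 mm of clearance each side. The image match of the lowered tray read 6 px and then 5 px, though the two pictures look the same.

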